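Scan the lot card, then hold the spring clip open over its edge

ROBOT

A 7-joint arm with a two-finger parallel gripper is mounted at the origin on a cart in front of the work surface, level with it; the furniture and walls round the work are solid. World frame = base frame: x ahead of the robot, y to its left, z up, the work surface at z = 0. Lengths are in m, angles in rad, forces in N, time in s.
With the tool pointing down it reaches from about 0.4 to 0.75 m from the base axis. Payload 19.5 kg.
Tool frame: the origin (TCP) lies where the fingers leave the gripper's body, on its centre line; the fingertips stand 73 mm ahead of it and the grasp point (between the pads) lies bot.pinch_z ahead of it (bot.pinch_z is the distance from the TCP to the grasp point, in m); z points along the fingers, y is the line along which they close (so a half turn about z gives the same grasp; the last joint's range is limited). The gripper opens to 85 mm and grips with 20 to 120 N. Pads are 22 mm wide; open, the fingers measure 114 mm over their backs; the gripper's body (76 mm by 85 mm) begins 54 mm behind the grasp point. The pads swing forward as they close: fully open they stand 13 mm farther back than shut.
Start: joints at [-1.375, 0.707, -0.028, 1.485, 0.022, 0.951, -0.075], TCP at [0.135, 0.559, 0.304] pointing down, gripper open.
Joint ranges: [-2.71, 2.71], [-0.32, 2.16], [-1.57, 1.52], [0, 2.45], [-1.46, 4.6], [0, 2.02], [-2.83, 2.83]. Speed limits (rad/s): [1.89, 1.89, 2.57, 2.57, 3.01, 3.01, 3.01].

INTERFACE

Orientations are given as [roll, pitch, yaw] about the fixed x, y, z axes, in that order (R = Rz(yaw) Ry(pitch) Rx(roll)).
In Python, from workcell import bot gives the robot as it stands.
- The arm moves only by the shell command python3 -m jog 'ROWS' [FORCE]. ROWS is text: rows parted by semicolons, each of 7 numbers parted by spaces: the closure in counts, from 0 (fully open) to 255 (shut), then the shift along the world's x, y, z each as a share of 0.4 m, from -1 to 1, then the turn, a rotation vector about the world's x, y, z each as a share of 0.1 rad, from -1 to 1. In form: gripper x y z wx wy wz; .... A call has 1 to 5 rows; each row shifts and turns the commanded pose from where the row before left it; what a row does not reach is not made up. A row lasts 1/12 s, in which the tool goes at most 41.7 mm and 7.16 degrees, less where a joint would pass 70% of its speed; a pose out of reach is approached as far as the arm can. A call with a number of a shift or a turn outside -1 to 1 is refused whole. A call with a gripper value outside its range is refused whole. The fingers move at their own pace and stop on an object; FORCE is the grip in N (left out, the last holds). Time passes only in rows, so rows that do not move let the fingers close. It gives the time, the measured TCP pose, the force, the opening and the grip force at its end, in the units of the state.
- bot.get_obs(): the state, without advancing time (a new reading comes with each control period).
- bot.capture(name): name is "scene" or "top" or "wrist"; returns a dict with "frame" (420x560x3 uint8, blue, green, red), "fx", "fy", "cx", "cy" (pixels), "k1" (the pictures are not rectified: a ray, as slopes to the right and down, at radius r is drawn at 1 + k1 r^2 times it, then the intrinsics apply), "position" and "orientation" of the camera in the world; the wrist camera has in their place "mount" (4x4, takes a point from camera to tool coordinates, whose origin is the TCP and whose axes are the flange's). Camera axes: x right, y down, z forward; pixel columns grow to the right and rows downward; lengths in m; the calibration is good to about 2 mm. A picture is of the moment at which its call begins: read the wrist's pose just before it. There is no depth.
- bot.close_job(): hands the job in; it is judged then, once.
The state is a dict: "time": time; "joint_positions": joint angles; "joint_velocities": joint speeds; "joint_efforts": joint torques, N m; "eef_pos": TCP position; "tcp_rot": TCP orientation; "wrist_force": force on the tool from outside, world axes, zero at the start; "moment": the same for the moment, N m; "width": finger opening in m; "gripper_force": force on a finger pad.
Only numpy, scipy, OpenCV 4.12 (cv2) and the standard library are available. Lean on these libraries where they do the work, as an engineer would, in place of code of your own. Each camera call takes 0.05 s, during which the arm holds its last target. There are 200 camera calls.

TASK

Book in the lot: squeeze the yellow trigger of the code reader in its cradle fully home and let it spring back, so that the card's code is read before it gets covered. Then pick the orange spring clip up by its two handles, squeezing them so that its jaws spread wide, and bring the open jaws in from the side round the card's free right-hand edge (seen facing the printed side), about halfway up, with the edge well between the jaws and neither touching the card. Finish while still holding the clip gaping there so that I can tuck the test slip in: do not let it close, put it down, knock the card, or disturb the other things.

Things in the scene. Friction and masses are not known exactly. Their poses are not given: they have to be found in the camera images.
- station: fixed reading station: aluminium plate 212x130x6 mm; at its front (-x) a grey pistol code reader on its side in a cradle (75 mm high; head x -90..-12, y -3..47; black grip along y -1..-90, x -85..-53, z 37..67 mm), at its back a white card upright at x = +75 mm. Origin under the plate, near its centre; +x from reader to card (away from the robot at yaw 0), +y left, z up
- reader_squeeze (a point): where to squeeze from above, fingers closing along the station's x: on the reader's grip, 52 mm above the worktop, head 39 mm away at +y. Grip plus trigger are 54 mm thick here when free, 44 mm when squeezed home; this point is the middle of those 44 mm (22 mm to the grip's back at -x, about 32 mm to the free trigger's face at +x)
- reader_trigger (a joint): the yellow trigger, a 46 mm long, 8 mm thick, 16 mm high lever on the +x side of the grip (towards the card), hinged at its head end on an upright axis. 0 = free, 0.25 rad = squeezed home against the grip. Its spring takes about 3 N at the start and 7 N fully home, and pushes it back to 0.
- lot_card: white stiff card with blue band and bar code, 110 mm wide (y), 130 high (z), 3 thick (x), upright, fixed in the station. Origin at the middle of its lower edge, 10 mm above the worktop, axes as the station's; printed side looks to -x, at the reader. The black holder grips it up to 26 mm above the worktop over its middle 92 mm
- card_edge (a point): midpoint of the card's free right-hand edge (the -y edge), halfway up, 75 mm above the worktop, in the card's mid-plane. The card reaches from here towards the station's +y; the space on the -y side is free.
- clip: orange spring clip, black jaw pads, ~50 g, lying on its side, 95 mm long, 26 mm high. Origin at its underside on the pivot; z = pivot axis. Shut, jaws lie along +x (44 mm), flat handles to -x (-8 to -49 mm) spread 54 mm wide at the ends; squeezed home they are parallel, 26 mm wide. Pinch 36 mm behind the pivot. This body is the +y half: the centre line is at -joint/2 about z from its x
- clip_jaw (a joint): clip opening: 0 = jaws shut, 0.6 rad = handles squeezed to their stop, jaws 25 mm apart at the tips; grows as the handles are squeezed. Spring: 5 N on each handle to start, 10 N at full opening (pinched 36 to 40 mm behind the pivot); a grip of 20 to 30 N takes it to the stop and holds it
- clip_pivot (a point): on the clip's pivot axis, at mid-height of the clip (13 mm above its underside)
- tip_a (a point): inner face of the jaw pad of the +y half, 42 mm from the pivot, 2 mm short of the end of the jaw, mid-height
- tip_b (a point): the same point on the other jaw; tip_a and tip_b meet when the clip is shut
- tape_amber: bystander: roll of amber tape lying flat, 66 mm across, 19 mm high; origin under its centre
- strip_coil: bystander: coil of nickel strip lying flat, 72 mm across, 10 mm high; origin under its centre
- hexkey: bystander: small steel hex key lying flat, 33 x 83 mm, 5 mm thick; origin under its middle

How it is judged:
By the outcome, as a careful person would: the job done as asked, in the order asked, and still so for the second after the job is handed in, while the arm keeps its last pose, push and grip.
It also fails if it takes over 48 s, if anything falls off the work surface, if the arm or the gripper's body presses on something with over 40 N, if the wrist force passes 120 N, or if a joint passes its speed limit or range.

## Working session

There is one attempt and no reset: what is moved stays moved. The work goes in short steps, Python scripts to look and compute and a shell command to move; the robot and the scene stay as the last step left them, time stands still between calls to the robot, and variables do not carry over. Pictures are saved under pics/ and viewed, at most 13 in all, crops included, and the job is handed in when it is done.

```bash
ls; mkdir -p pics
python3 - <<'E'
from workcell import bot
import cv2
o=bot.get_obs(); print({k:o[k] for k in('time','eef_pos','tcp_rot','width','gripper_force')},bot.pinch_z)
for n in('scene','top'):
    c=bot.capture(n); cv2.imwrite(f'pics/{n}0.png',c['frame'])
    print({k:v for k,v in c.items() if k!='frame'})
c=bot.capture('wrist');print({k:v for k,v in c.items() if k!='frame'})
E
```

```text
pics
{'time': 0.0, 'eef_pos': array([0.13537897, 0.55865341, 0.30343557]), 'tcp_rot': array([-3.14052048e+00,  5.77102661e-06,  2.90382678e+00]), 'width': 0.08555039199853222, 'gripper_force': 0.0} 0.0539
{'fx': 462.7870038314337, 'fy': 462.7870038314337, 'cx': 270.65329696544666, 'cy': 205.79659132664457, 'k1': -0.001656447222043263, 'position': array([ 0.01348633, -0.61447077,  0.68710553]), 'orientation': array([-2.28286224,  0.02269233, -0.83781311])}
{'fx': 469.67508438980497, 'fy': 469.67508438980497, 'cx': 281.4691766673272, 'cy': 209.54070847736085, 'k1': -0.03244417261337371, 'position': array([ 0.34524015, -0.12027906,  1.12671898]), 'orientation': array([-2.97266449, -0.02503362, -1.57627457])}
{'fx': 329.80664326865406, 'fy': 329.80664326865406, 'cx': 284.7838462843283, 'cy': 206.42417670677995, 'k1': 0.021053063989215682, 'mount': array([[ 2.71076998e-05, -9.49336353e-01, -3.14261816e-01,
         8.06466399e-02],
       [ 9.99999972e-01, -4.80360236e-05,  2.31367728e-04,
         9.41588756e-04],
       [-2.34741683e-04, -3.14261813e-01,  9.49336325e-01,
        -6.91265697e-02],
       [ 0.00000000e+00,  0.00000000e+00,  0.00000000e+00,
         1.00000000e+00]])}
```

View pics/top0.png

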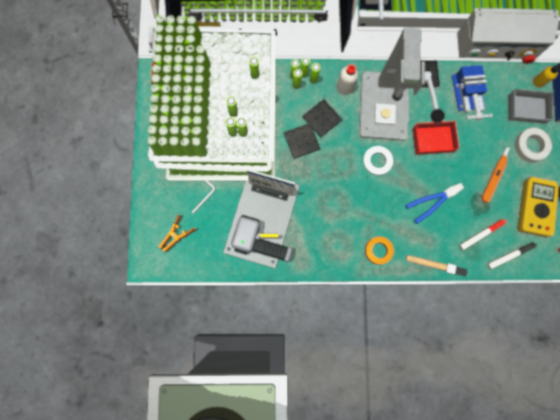

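View pics/scene0.png

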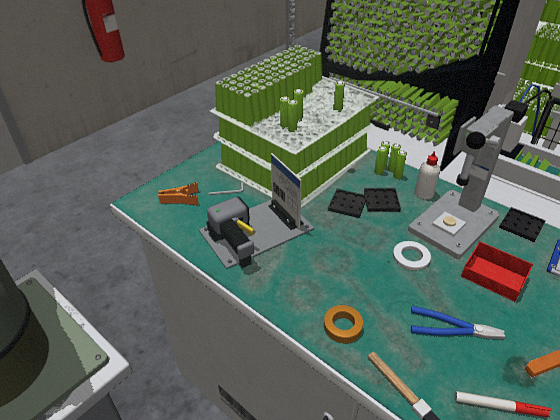

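The top view shows the clip near (177,233), handles and jaws unclear; the station near (262,220) with the card at the upper end (248–298,180) and the yellow trigger at (270,236). I'll zoom in.

```bash
cat > h.py <<'E'
import numpy as np, cv2
from scipy.spatial.transform import Rotation as R
from workcell import bot
def cam(n):
    o=bot.get_obs(); c=bot.capture(n)
    if 'mount' in c:
        T=np.eye(4);T[:3,:3]=R.from_euler('xyz',o['tcp_rot']).as_matrix();T[:3,3]=o['eef_pos']
        T=T@c['mount']; c['p']=T[:3,3];c['R']=T[:3,:3]
    else: c['p']=np.array(c['position']);c['R']=R.from_euler('xyz',c['orientation']).as_matrix()
    return c
def ray(c,u,v):
    d=np.array([(u-c['cx'])/c['fx'],(v-c['cy'])/c['fy']]); s=d.copy()
    for _ in range(8): s=d/(1+c['k1']*(s@s))
    return c['R']@np.array([s[0],s[1],1])
def onz(c,u,v,z):
    d=ray(c,u,v); return c['p']+d*(z-c['p'][2])/d[2]
def proj(c,P):
    q=c['R'].T@(np.asarray(P)-c['p']); s=q[:2]/q[2]; s=s*(1+c['k1']*(s@s))
    return s*c['fx']+[c['cx'],c['cy']]
E
python3 - <<'E'
import cv2
a=cv2.imread('pics/top0.png')[163:283,150:310]
cv2.imwrite('pics/top0z.png',cv2.resize(a,(800,600),interpolation=cv2.INTER_CUBIC))
E
```

```text
(no output)
```

View pics/top0z.png

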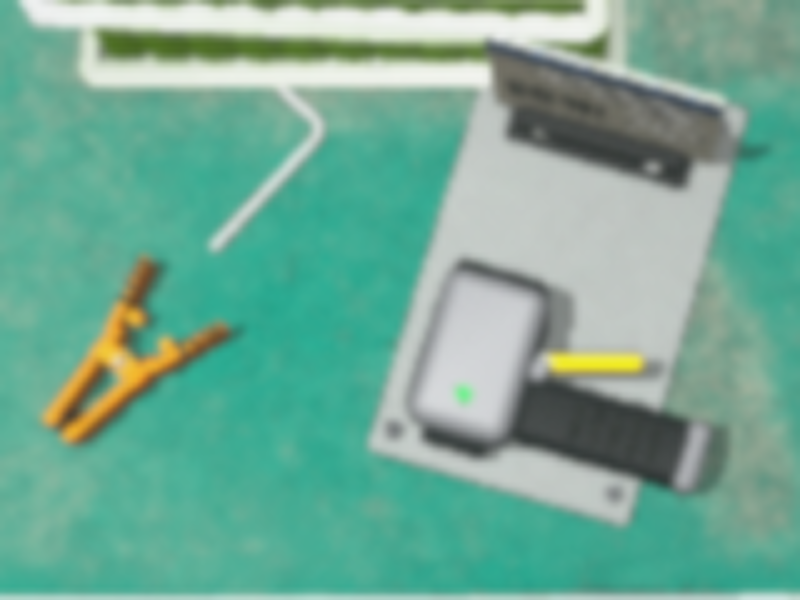

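Run:
```python
from h import *
c=cam('top')
f=lambda u,v,z: onz(c,(u+.5)/5-.5+150,(v+.5)/5-.5+163,z)
bl,br,tr=f(370,450,.006),f(628,524,.006),f(745,108,.006)
print('plate',bl,br,tr,np.linalg.norm(br-bl),np.linalg.norm(tr-br))
e1=tr-br; e2=bl-br
yaw=np.arctan2(e1[1],e1[0]); yaw2=np.arctan2(e2[1],e2[0])-np.pi/2
print('yaws',np.degrees([yaw,yaw2]))
O=(bl+tr)/2; Y=(yaw+yaw2)/2; Rz=R.from_euler('z',Y).as_matrix()
S=lambda p:O*[1,1,0]+Rz@np.array(p)
print('O',O)
for n,p in dict(squeeze=(-63,-42,52),edge=(75,-55,75),top_r=(75,-55,140),top_l=(75,55,140),grip_end=(-69,-90,67)).items():
    P=S(np.array(p)/1000); q=proj(c,P); print(n,P.round(4),((q-[150,163])*5).round(0))
print('cardtop measured',f(488,40,.14),f(735,110,.14))
# grip end & trigger
print('trigger',f(550,362,.06),f(640,365,.06))
# clip
hs=cv2.cvtColor(c['frame'],cv2.COLOR_BGR2HSV)
m=cv2.inRange(hs,(8,120,60),(22,255,255)); m[:,:140]=0;m[:,225:]=0;m[:205]=0;m[260:]=0
pts=np.argwhere(m)[:,::-1]; W=np.array([onz(c,u,v,.02) for u,v in pts])
mu=W.mean(0);w,V=np.linalg.eigh(np.cov((W-mu)[:,:2].T));print('clip',len(pts),mu,V[:,1],np.degrees(np.arctan2(V[1,1],V[0,1])))
for a in((145,265),(230,328),(50,415),(75,437),(120,362)): print(a,f(*a,.02).round(4))
print('stack corner',f(620,0,.1), 'hex',f(213,247,0))
```

```text
plate [ 0.43255612 -0.0111288   0.006     ] [ 0.3970871  -0.13375018  0.006     ] [ 0.59912547 -0.19165598  0.006     ] 0.12764816198284465 0.2101727513146779
yaws [-15.99272357 -16.13285291]
O [ 0.51584079 -0.10139239  0.006     ]
squeeze [ 0.4437 -0.1243  0.052 ] [606. 415.]
edge [ 0.5727 -0.175   0.075 ] [717. 129.]
top_r [ 0.5727 -0.175   0.14  ] [724.  97.]
top_l [ 0.6031 -0.0693  0.14  ] [479.  28.]
grip_end [ 0.4246 -0.1688  0.067 ] [705. 454.]
cardtop measured [ 0.59882841 -0.07235511  0.14      ] [ 0.56788596 -0.17879877  0.14      ]
trigger [ 0.46822336 -0.09775624  0.06      ] [ 0.46674384 -0.13881883  0.06      ]
clip 293 [0.4709041  0.10660285 0.02      ] [-0.75000304  0.66143438] 138.59064099960514
(145, 265) [0.5196 0.0956 0.02  ]
(230, 328) [0.4893 0.0545 0.02  ]
(50, 415) [0.4483 0.138  0.02  ]
(75, 437) [0.4379 0.1259 0.02  ]
(120, 362) [0.4733 0.1059 0.02  ]
stack corner [ 0.62773504 -0.12977197  0.1       ] hex [0.53152496 0.06688726 0.        ]
```

```bash
J="python3 -m jog"; python3 -m jog '0 .06 -.065 0 0 0 -.73;0 .06 -.065 0 0 0 -.73;0 .06 -.065 0 0 0 -.73;0 .06 -.065 0 0 0 -.73;0 .06 -.065 0 0 0 -.73' 20
python3 -m jog '0 .06 -.065 0 0 0 -.73;0 .06 -.065 0 0 0 -.73;0 .06 -.065 0 0 0 -.73;0 .06 -.065 0 0 0 -.73;0 .06 -.065 0 0 0 -.73'
python3 -m jog '0 .06 -.065 0 0 0 -.73;0 .06 -.065 0 0 0 -.73;0 .006 -.094 0 0 0 -.73;0 .006 -.094 0 0 0 -.73;0 .006 -.094 0 0 0 -.73'
python3 -m jog '0 .006 -.094 0 0 0 -.73;0 .006 -.094 0 0 0 -.73;0 .006 -.094 0 0 0 -.73;0 .006 -.094 0 0 0 -.73'
```

```text
time: 0.62
eef_pos: [0.2563, 0.4274, 0.3039]
tcp_rot: [-3.141, 0.0, 2.535]
wrist_force: [0.6, 0.9, 0.0]
width: 0.0854
gripper_force: 0.0
time: 1.03
eef_pos: [0.3763, 0.2974, 0.3039]
tcp_rot: [3.142, -0.0, 2.17]
wrist_force: [0.5, 0.3, -1.2]
width: 0.0856
gripper_force: 0.0
time: 1.45
eef_pos: [0.4305, 0.1323, 0.3038]
tcp_rot: [-3.141, 0.0, 1.805]
wrist_force: [1.1, -0.2, 0.5]
width: 0.0851
gripper_force: 0.0
time: 1.78
eef_pos: [0.44, -0.0181, 0.3039]
tcp_rot: [3.142, -0.0, 1.513]
wrist_force: [0.2, 1.0, 0.1]
width: 0.0854
gripper_force: 0.0
```

```bash
python3 -m jog '0 .003 -.08 .05 0 0 -.75;0 .003 -.08 .05 0 0 -.75;0 .003 -.09 0 0 0 -.73;0 0 0 0 0 0 0;0 0 0 0 0 0 0'
python3 - <<'E'
from h import *
c=cam('wrist'); cv2.imwrite('pics/w1.png',c['frame'])
import pickle;pickle.dump(c,open('w1.pkl','wb'))
print(bot.get_obs()['eef_pos'],c['p'])
for P in ((.4437,-.1243,.052),(.5727,-.175,.14),(.4683,-.0978,.06)): print(proj(c,P).round())
E
```

```text
time: 2.2
eef_pos: [0.4436, -0.1178, 0.3439]
tcp_rot: [3.141, 0.0, 1.291]
wrist_force: [-0.4, 0.8, 0.5]
width: 0.0854
gripper_force: 0.0
[ 0.44372675 -0.11645989  0.3436907 ] [ 0.46654429 -0.0391043   0.41296939]
[286. 180.]
[444. 218.]
[302. 152.]
```

View pics/w1.png

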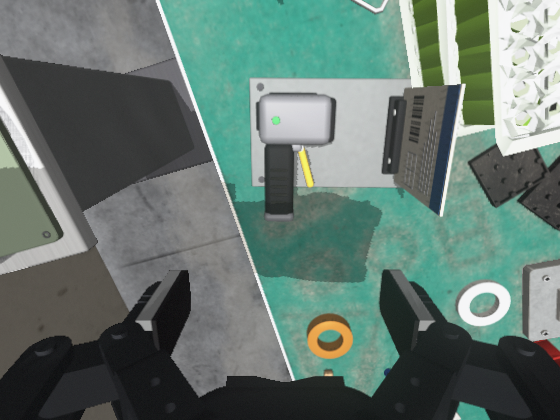

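The wrist view shows the plate's corners (250,79), (252,187), the grip between columns 265 and 293 down to row 217, the trigger to (309,186) and the card's top edge from (464,85) to (442,213).

Run:
```python
from h import *
import pickle
c=pickle.load(open('w1.pkl','rb')); f=lambda u,v,z:onz(c,u,v,z)
a,b=f(250,79,.006),f(252,187,.006);d=a-b
print('plate',a,b,np.linalg.norm(d),np.degrees(np.arctan2(d[1],d[0]))-90)
t,u=f(464,85,.14),f(442,213,.14);d=t-u
print('card',t,u,np.linalg.norm(d),np.degrees(np.arctan2(d[1],d[0]))-90)
Rz=R.from_euler('z',-16,degrees=True).as_matrix()
# station origins from each cue
for n,P,q in(('plate a',a,(-106,65)),('plate b',b,(-106,-65)),('card l',t,(75,55)),('card r',u,(75,-55)),
  ('gripL',f(265,180,.06),(-85,None)),('gripR',f(294,165,.06),(-53,None)),('gripend',f(280,219,.055),(-69,-90)),('top of head -x',f(258,115,.06),(-90,None))):
    loc=Rz.T@(P-np.array([.5158,-.1014,0])); print(n,(loc*1000).round(1),q)
```

```text
plate [ 0.43311336 -0.00960619  0.006     ] [ 0.39592566 -0.13228986  0.006     ] 0.12819597546921935 -16.86303189815324
card [ 0.60128695 -0.06954573  0.14      ] [ 0.57159122 -0.16990425  0.14      ] 0.10465977928294504 -16.48330011063858
plate a [-104.8   65.4    6. ] (-106, 65)
plate b [-106.7  -62.7    6. ] (-106, -65)
card l [ 73.4  54.2 140. ] (75, 55)
card r [ 72.5 -50.5 140. ] (75, -55)
gripL [-86.6 -40.3  60. ] (-85, None)
gripR [-54.9 -23.7  60. ] (-53, None)
gripend [-70.4 -87.9  55. ] (-69, -90)
top of head -x [-92.4  28.4  60. ] (-90, None)
```

```bash
python3 -m jog '0 -.003 -.016 0 0 0 0;0 0 0 -.1 0 0 0;0 0 0 -.1 0 0 0;0 0 0 -.1 0 0 0;0 0 0 -.1 0 0 0'
python3 -m jog '0 0 0 -.1 0 0 0;0 0 0 -.05 0 0 0;0 0 0 -.045 0 0 0;0 0 0 0 0 0 0'
python3 -m jog '100 0 0 0 0 0 0;100 0 0 0 0 0 0;100 0 0 0 0 0 0;100 0 0 0 0 0 0;100 0 0 0 0 0 0' 25
```

```text
time: 2.67
eef_pos: [0.4424, -0.1221, 0.1823]
tcp_rot: [3.141, 0.0, 1.296]
wrist_force: [1.7, -0.5, -1.1]
width: 0.0856
gripper_force: 0.0
time: 3.0
eef_pos: [0.4418, -0.1222, 0.1032]
tcp_rot: [-3.137, -0.0, 1.295]
wrist_force: [1.0, 0.5, 0.3]
width: 0.0853
gripper_force: 0.0
time: 3.42
eef_pos: [0.4434, -0.1229, 0.1067]
tcp_rot: [3.139, 0.0, 1.294]
wrist_force: [3.7, -1.8, 2.1]
width: 0.0518
gripper_force: 2.0
```

```bash
python3 -m jog '180 0 0 0 0 0 0;180 0 0 0 0 0 0;180 0 0 0 0 0 0;180 0 0 0 0 0 0;180 0 0 0 0 0 0' 25;python3 -m jog '180 0 0 0 0 0 0;180 0 0 0 0 0 0;180 0 0 0 0 0 0;180 0 0 0 0 0 0'
```

```text
time: 3.83
eef_pos: [0.4417, -0.1225, 0.1065]
tcp_rot: [-3.14, -0.0, 1.293]
wrist_force: [-6.3, 0.8, 18.8]
width: 0.0434
gripper_force: 28.1
time: 4.17
eef_pos: [0.4417, -0.1225, 0.1065]
tcp_rot: [-3.14, -0.0, 1.294]
wrist_force: [-5.1, 1.0, 19.2]
width: 0.0434
gripper_force: 28.1
```

```bash
python3 -m jog '0 0 0 0 0 0 0;0 0 0 0 0 0 0;0 0 0 0 0 0 0;0 0 0 0 0 0 0;0 0 0 0 0 0 0' 25
python3 -m jog '0 0 0 .07 0 0 0;0 0 0 .09 0 0 0;0 0 0 .1 0 0 0;0 0 0 .1 0 0 .94;0 0 .02 .05 0 0 .94'
python3 -m jog '0 .015 .05 0 0 0 .94;0 .015 .05 0 0 0 .94;0 .015 .05 0 0 0 .94;0 .015 .05 0 0 0 .94;0 .015 .05 0 0 0 .94'
python3 -m jog '0 .015 .05 0 0 0 .94;0 .015 .05 0 0 0 .94;0 .015 .05 0 0 0 .94;0 .015 .05 0 0 0 .94;0 .01 .04 0 0 0 .94'
python3 -m jog '0 0 0 0 0 0 0;0 0 0 0 0 0 0'
python3 - <<'E'
from h import *
import pickle
c=cam('wrist'); cv2.imwrite('pics/w2.png',c['frame']); pickle.dump(c,open('w2.pkl','wb'))
t=cam('top'); cv2.imwrite('pics/t2.png',t['frame']);
E
```

```text
time: 4.58
eef_pos: [0.4424, -0.1228, 0.1058]
tcp_rot: [-3.141, 0.0, 1.294]
wrist_force: [-0.1, 0.6, -0.0]
width: 0.0854
gripper_force: 0.0
time: 5.0
eef_pos: [0.4426, -0.116, 0.2737]
tcp_rot: [3.139, 0.002, 1.484]
wrist_force: [-0.5, 0.6, -0.1]
width: 0.0854
gripper_force: 0.0
time: 5.42
eef_pos: [0.4726, -0.0138, 0.2699]
tcp_rot: [-3.141, -0.0, 1.956]
wrist_force: [-0.3, 0.2, 0.3]
width: 0.0856
gripper_force: 0.0
time: 5.83
eef_pos: [0.5007, 0.0827, 0.2698]
tcp_rot: [-3.141, -0.0, 2.427]
wrist_force: [-0.2, 0.3, 0.9]
width: 0.0851
gripper_force: 0.0
time: 6.0
eef_pos: [0.5004, 0.0815, 0.2697]
tcp_rot: [-3.141, -0.0, 2.422]
wrist_force: [0.4, -0.8, -0.3]
width: 0.0851
gripper_force: 0.0
```

View pics/w2.png

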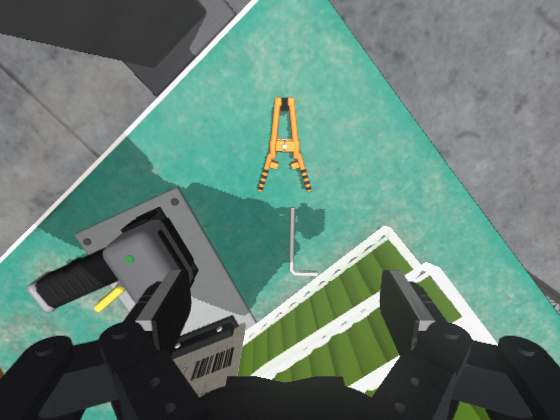

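The clip is seen with pivot at (285,145), jaw tips at (284,99), handle ends at (261,190) and (309,190); the hex key starts at (292,208) and a tray corner is at (388,228).

Run:
```python
from h import *
import pickle
c=pickle.load(open('w2.pkl','rb'))
hs=cv2.cvtColor(c['frame'],cv2.COLOR_BGR2HSV); m=cv2.inRange(hs,(8,130,80),(24,255,255)); m[:90]=0;m[200:]=0;m[:,:250]=0;m[:,320:]=0
ys,xs=np.nonzero(m); print('mask',xs.min(),xs.max(),ys.min(),ys.max())
L=onz(c,261,190,.02);Rr=onz(c,309,190,.02);j=onz(c,285,98,.02);pv=onz(c,285,145,.026)
mid=(L+Rr)/2; d=(j-mid)[:2]; print('len',np.linalg.norm(d),'spread',np.linalg.norm(L-Rr))
y=np.arctan2(d[1],d[0]); print('yaw',y,np.degrees(y)); u=d/np.linalg.norm(d)
print('pivot',pv,'from jaw',j[:2]-.044*u,'from handles',mid[:2]+.049*u)
P=(pv[:2]+j[:2]-.044*u+mid[:2]+.049*u)/3; g=P-.036*u; print('pinch',g,'P',P)
for n,uv,z in(('stack .15',(388,228),.15),('stack .07',(388,228),.07),('tray2',(430,264),.07),('tray2',(430,264),.15),('hex',(292,208),.003)):
    q=onz(c,*uv,z)[:2]-P; print(n,'clip frame',(q@u).round(4),(q@np.array([-u[1],u[0]])).round(4))
```

```text
mask 258 310 98 191
len 0.08733129909629321 spread 0.04807130825940211
yaw 2.422181780218877 138.78079322002603
pivot [0.47208919 0.10760441 0.026     ] from jaw [0.47371598 0.10617675] from handles [0.46945202 0.1099121 ]
pinch [0.49883138 0.08417585] P [0.4717524  0.10789775]
stack .15 clip frame -0.0343 -0.0633
stack .07 clip frame -0.0666 -0.0902
tray2 clip frame -0.1017 -0.1314
tray2 clip frame -0.0589 -0.0923
hex clip frame -0.0707 -0.0075
```

Run:
```python
from h import *
import pickle
c=pickle.load(open('w2.pkl','rb'));t=cam('top')
def tri(a,b):
    A=[];r=[]
    for cc,uv in((c,a),(t,b)):
        d=ray(cc,*uv);d/=np.linalg.norm(d);M=np.eye(3)-np.outer(d,d);A.append(M);r.append(M@cc['p'])
    X=np.linalg.solve(sum(A),sum(r)); print(X,[np.round(proj(cc,X)-uv,1) for cc,uv in((c,a),(t,b))]); return X
P=np.array([.4725,.107]);u=np.array([-.752,.659])
for a,b in(((388,228),(167,180)),((430,264),(154,166)),((261,190),(196.5,228.6)),((309,190),(179.5,215.8)),((292,208),(192.5,212.3))):
    X=tri(a,b);q=X[:2]-P;print('  clip frame',q@u,q@[-u[1],u[0]])
```

```text
[0.60939989 0.12942326 0.01330749] [array([-2.1, -0.2]), array([-0.7, -0.6])]
  clip frame -0.08817178900796305 -0.10707931345517309
[0.62216455 0.14046365 0.08858635] [array([ 1.5, -0.1]), array([0.5, 0.3])]
  clip frame -0.09049519603537325 -0.12379360167993442
[0.49197499 0.05525908 0.00226385] [array([-0.9, -0.9]), array([-0. , -0.5])]
  clip frame -0.04874245871379959 0.026075158584186863
[0.52139234 0.09475885 0.01621359] [array([-1.5, -0.9]), array([-0.2, -0.7])]
  clip frame -0.04483396017701454 -0.023014705376032826
[ 0.53086819  0.06624375 -0.00066351] [array([0., 0.]), array([0., 0.])]
  clip frame -0.07075124460875455 -0.007815934768161543
```

```bash
python3 -m jog '0 0 .003 -.1 0 0 0;0 0 0 -.1 0 0 0;0 0 0 -.1 0 0 0;0 0 0 -.1 0 0 0;0 0 0 -.05 0 0 0'
python3 -m jog '0 0 0 -.025 0 0 0;0 0 0 0 0 0 0;0 0 0 0 0 0 0'
python3 -m jog '90 0 0 0 0 0 0;90 0 0 0 0 0 0;130 0 0 0 0 0 0;130 0 0 0 0 0 0;170 0 0 0 0 0 0' 25
python3 -m jog '170 0 0 0 0 0 0;220 0 0 0 0 0 0;220 0 0 0 0 0 0;220 0 0 0 0 0 0;220 0 0 0 0 0 0'
```

```text
time: 6.57
eef_pos: [0.4994, 0.0815, 0.0862]
tcp_rot: [-3.138, -0.002, 2.42]
wrist_force: [0.5, -0.2, 0.0]
width: 0.0853
gripper_force: 0.0
time: 6.82
eef_pos: [0.5009, 0.0821, 0.0807]
tcp_rot: [3.141, 0.001, 2.421]
wrist_force: [0.2, 0.1, 1.0]
width: 0.0851
gripper_force: 0.0
time: 7.23
eef_pos: [0.5014, 0.0824, 0.081]
tcp_rot: [3.14, 0.002, 2.421]
wrist_force: [0.5, -0.3, 9.5]
width: 0.0316
gripper_force: 7.9
time: 7.65
eef_pos: [0.5013, 0.0823, 0.0811]
tcp_rot: [3.14, 0.002, 2.422]
wrist_force: [-0.0, -2.0, 15.7]
width: 0.0248
gripper_force: 24.5
```

```bash
python3 -m jog '220 0 0 .02 0 0 0;220 0 0 .05 0 0 0;220 0 0 .1 0 0 0;220 0 0 .1 0 0 0;220 0 0 .1 0 0 0'
python3 -m jog '220 0 0 .08 0 0 0;220 0 0 .05 0 0 0;220 0 0 0 0 0 0;220 0 0 0 0 0 0'
python3 - <<'E'
from h import *
import pickle
c=cam('wrist'); cv2.imwrite('pics/w3.png',c['frame']); pickle.dump(c,open('w3.pkl','wb'))
E
```

```text
time: 8.07
eef_pos: [0.5001, 0.0823, 0.2304]
tcp_rot: [-3.142, 0.0, 2.422]
wrist_force: [0.5, 0.3, 0.5]
width: 0.0253
gripper_force: 25.3
time: 8.4
eef_pos: [0.5006, 0.0824, 0.2811]
tcp_rot: [3.14, 0.001, 2.422]
wrist_force: [-0.4, -0.3, -1.4]
width: 0.0249
gripper_force: 25.3
```

View pics/w3.png

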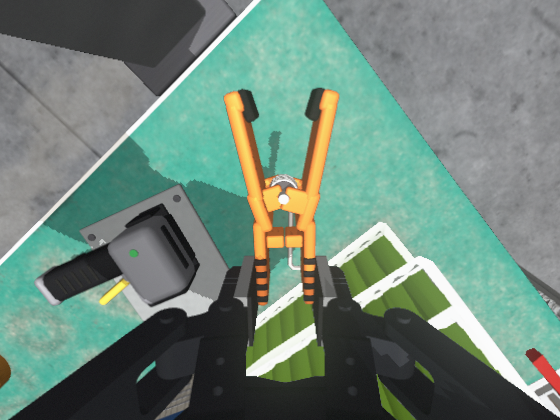

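The clip is held gaping: pivot at (284,199), jaw ends at (241,95) and (328,95) with black pads inside, handles parallel between the pads.

Run:
```python
from h import *
import pickle
c=pickle.load(open('w3.pkl','rb')); o=bot.get_obs(); T=np.array(o['eef_pos']);M=R.from_euler('xyz',o['tcp_rot']).as_matrix()
print(T,o['tcp_rot'])
for n,uv,dz in(('pivot',(284,199),.055),('Ljaw',(232,92),.055),('Rjaw',(335,92),.055),('Lpad',(255,108),.060),('Rpad',(309,108),.060)):
    print(n,(M.T@(onz(c,*uv,T[2]-dz)-T)*1000).round(1))
```

```text
[0.50039277 0.0824111  0.28007075] [3.14136941e+00 1.72267210e-04 2.42186202e+00]
pivot [42.6  0.9 55. ]
Ljaw [ 82.6 -17.6  55. ]
Rjaw [82.6 19.2 55. ]
Lpad [ 76.9 -10.   60. ]
Rpad [76.9 10.4 60. ]
```

```bash
python3 -m jog '220 .007 -.079 0 0 0 -.947;220 .007 -.079 0 0 0 -.947;220 .007 -.079 0 0 0 -.947;220 .007 -.079 0 0 0 -.947;220 .007 -.079 0 0 0 -.947'
python3 -m jog '220 .007 -.079 0 0 0 -.947;220 .007 -.079 0 0 0 -.947;220 .007 -.079 0 0 0 -.947;220 .007 -.079 0 0 0 -.947;220 .007 -.079 0 0 0 -.947'
python3 -m jog '220 .007 -.079 0 0 0 -.947;220 .007 -.079 0 0 0 -.947;220 0 0 0 0 0 0;220 0 0 0 0 0 0'
python3 - <<'E'
from h import *
import pickle
c=cam('wrist'); cv2.imwrite('pics/w4.png',c['frame']); pickle.dump(c,open('w4.pkl','wb'))
t=cam('scene'); cv2.imwrite('pics/s4.png',t['frame']); pickle.dump(t,open('s4.pkl','wb'))
E
```

```text
time: 8.87
eef_pos: [0.5142, -0.0771, 0.2789]
tcp_rot: [-3.14, -0.001, 1.944]
wrist_force: [0.3, 0.4, -1.7]
width: 0.0252
gripper_force: 25.3
time: 9.28
eef_pos: [0.5282, -0.2351, 0.2788]
tcp_rot: [-3.14, -0.0, 1.47]
wrist_force: [-0.4, 0.3, 0.5]
width: 0.0248
gripper_force: 25.3
time: 9.62
eef_pos: [0.5335, -0.2981, 0.2783]
tcp_rot: [-3.139, 0.0, 1.283]
wrist_force: [0.7, 0.3, -1.3]
width: 0.0249
gripper_force: 25.3
```

View pics/w4.png

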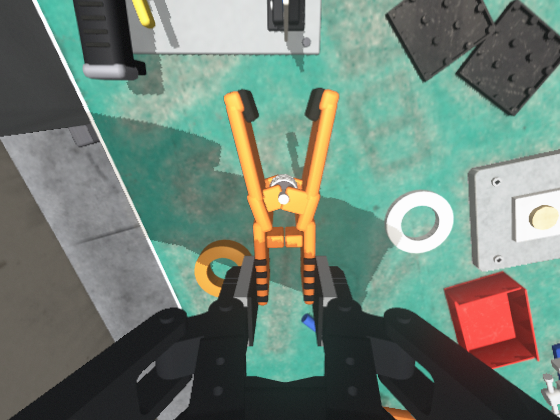

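The card is seen edge-on at about column 286, rows 0–35, close to the jaws' centre (282); the plate's corner is at (319,52).

Run:
```python
from h import *
import pickle
c=pickle.load(open('w4.pkl','rb'))
o=bot.get_obs(); T=np.array(o['eef_pos']);M=R.from_euler('xyz',o['tcp_rot']).as_matrix();print(T)
q=lambda P:(M.T@(P-T)*1000).round(1)
print('plate corner tool',q(onz(c,319,52,.006)),q(onz(c,150,54,.006)))
a=c['frame'][0:44,255:320]; cv2.imwrite('pics/w4z.png',cv2.resize(a,None,fx=11,fy=11,interpolation=cv2.INTER_NEAREST))
```

```text
[ 0.5341567  -0.29603279  0.27893263]
plate corner tool [119.   32.3 273. ] [ 117.6 -126.6  273.2]
```

View pics/w4z.png

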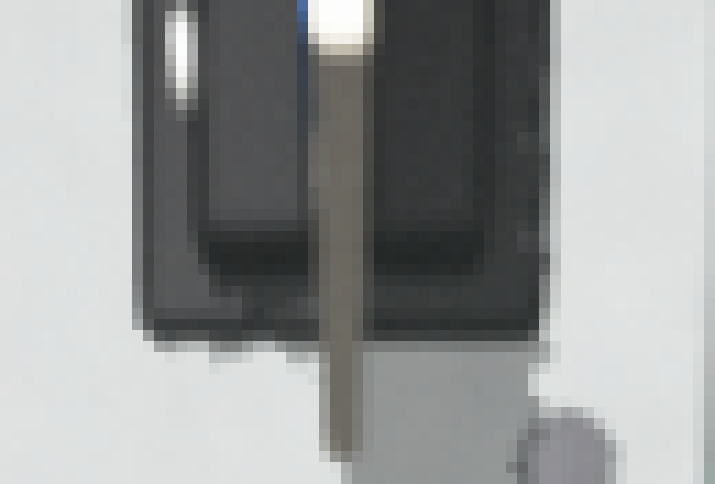

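View pics/s4.png

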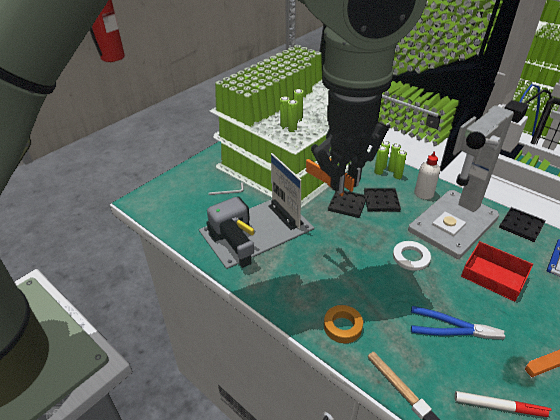

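Run:
```python
from h import *
import pickle
c=pickle.load(open('w4.pkl','rb'))
o=bot.get_obs(); T=np.array(o['eef_pos']);M=R.from_euler('xyz',o['tcp_rot']).as_matrix()
q=lambda P:(M.T@(P-T)*1000).round(1)
for uv,z in(((285.5,41.5),.010),((285.6,4),.14)):
    P=onz(c,*uv,z);print(P,q(P))
print(q(np.array([.571,-.174,.14])),o['tcp_rot'], 'tool x',M[:,0],'tool y',M[:,1])
```

```text
[ 0.57028765 -0.17359142  0.01      ] [127.5   0.8 269. ]
[ 0.57048117 -0.17376394  0.14      ] [127.4   0.8 139. ]
[127.4   1.4 139. ] [-3.13987757e+00 -7.44232932e-04  1.28655984e+00] tool x [2.80424581e-01 9.59875773e-01 7.44232863e-04] tool y [ 0.95987499 -0.28042302 -0.00171509]
```

```bash
python3 -m jog '220 0 0 -.085 0 0 0;220 0 0 -.085 0 0 0;220 0 0 -.085 0 0 0;220 0 0 -.085 0 0 0;220 0 0 0 0 0 0'
python3 -m jog '220 .01 .035 0 0 0 0;220 .01 .035 0 0 0 0;220 .01 .035 0 0 0 0;220 0 0 0 0 0 0;220 0 0 0 0 0 0'
python3 - <<'E'
from h import *
import pickle
c=cam('wrist'); cv2.imwrite('pics/w5.png',c['frame']); pickle.dump(c,open('w5.pkl','wb'))
E
```

```text
time: 10.13
eef_pos: [0.5326, -0.2944, 0.1384]
tcp_rot: [-3.133, -0.002, 1.287]
wrist_force: [-0.4, 0.5, -2.3]
width: 0.0251
gripper_force: 25.4
time: 10.55
eef_pos: [0.5469, -0.2539, 0.1455]
tcp_rot: [3.14, -0.0, 1.288]
wrist_force: [0.6, -1.7, -0.6]
width: 0.0252
gripper_force: 25.3
```

View pics/w5.png

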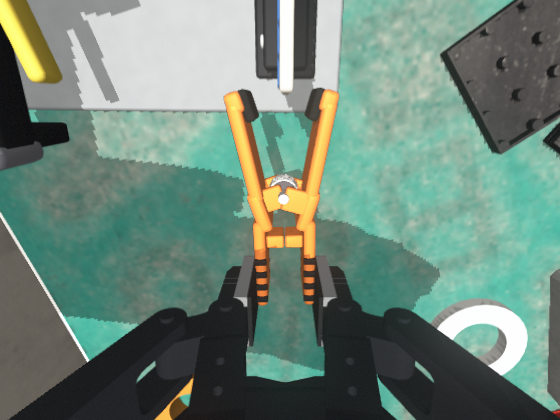

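The card's white edge stands at column 286 between the jaws (inner pads 255 and 309), about 15 mm short of the final depth.

```bash
python3 -m jog '220 .005 .017 -.003 0 0 0;220 .005 .018 -.002 0 0 0;220 0 0 0 0 0 0;220 0 0 0 0 0 0;220 0 0 0 0 0 0'
python3 - <<'E'
from h import *
c=cam('wrist'); a=c['frame'][20:220,180:390]
s=cam('scene')['frame'][130:270,200:400]
print(bot.get_obs()['eef_pos'])
cv2.imwrite('pics/w6.png',np.hstack([cv2.resize(a,(400,380)),cv2.resize(s,(400,380),interpolation=2)]))
E
```

```text
time: 11.02
eef_pos: [0.5502, -0.241, 0.1419]
tcp_rot: [-3.141, 0.0, 1.285]
wrist_force: [0.0, -0.3, -1.1]
width: 0.0249
gripper_force: 25.3
[ 0.5501358  -0.24113881  0.14189189]
```

View pics/w6.png

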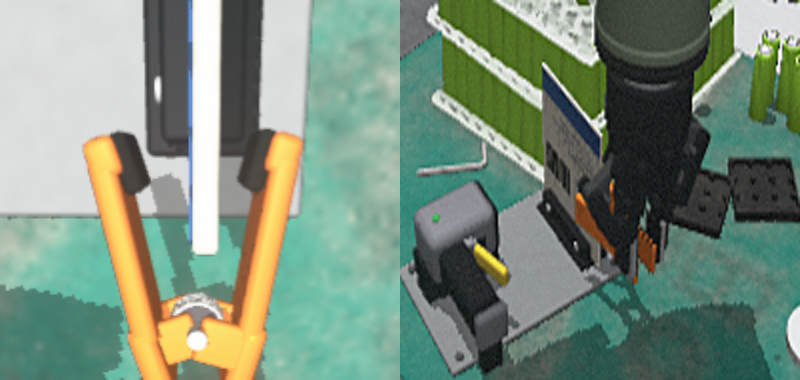

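The card's edge lies well between the open jaws, clear on both sides, with the trigger sprung back and the neighbours untouched.

```bash
python3 -c "
from workcell import bot
print(bot.close_job())"
```

```text
the job is handed in; nothing more can be done
None
```

I squeezed the reader trigger home and let it spring back, and the clip is now held gaping round the card's right-hand edge, about halfway up. By my measurements the edge is roughly 13 mm inside the jaw tips with neither jaw touching it. I handed the job in at about 11 s. I never got a direct signal that the code was read: the gripper stalled at 43 mm, which matches the trigger's home position.

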